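# Clear a paper conservator's bench: bottles, weights and brush back to their trays

### The arm

A 6-joint arm with a two-finger parallel gripper is mounted at the origin on the work surface. World frame = base frame: x ahead of the robot, y to its left, z up, the work surface at z = 0. Lengths are in m, angles in rad, forces in N, time in s.
With the tool pointing down it reaches from about 0.3 to 0.75 m from the base axis. Payload 8.5 kg.
Tool frame: the origin (TCP) lies on the mounting face of the last link; the fingertips stand 173 mm ahead of it and the grasp point (between the pads) lies 155 mm ahead of it (manip.tcp_to_tips is the distance from the TCP to the fingertips, in m); z points along the fingers, y is the line along which they close (so a half turn about z gives the same grasp; the last joint's range is limited). The gripper opens to 85 mm and grips with 20 to 120 N. Pads are 22 mm wide; open, the fingers measure 114 mm over their backs; the gripper's body (76 mm by 85 mm) begins 54 mm behind the grasp point. The pads swing forward as they close: fully open they stand 13 mm farther back than shut.
Start: joints at [-1.463, 0.381, 1.297, -0, 1.464, -0.215], TCP at [0.174, -0.522, 0.405] pointing down, gripper open.
Joint ranges: [-3.11, 3.11], [-0.89, 2.33], [0.22, 2.48], [-1.42, 4.56], [0.17, 2.85], [-2.88, 2.88]. Speed limits (rad/s): [2.39, 2.39, 3.14, 3.14, 3.14, 3.14].

### API

Orientations are given as a rotation vector (axis times angle).
In Python, from workcell import manip gives the robot as it stands.
- The arm moves only by the tool move_arm, never from a script. Its argument "steps" is text: rows parted by semicolons, each of 7 numbers parted by spaces: the opening, from 0 (shut) to 1 (fully open), then the shift along the world's x, y, z in cm, then the turn, a rotation vector about the world's x, y, z in rad. A call has 1 to 12 rows; each row shifts and turns the commanded pose from where the row before left it; what a row does not reach is not made up. A row lasts 1/10 s, in which the tool goes at most 50 mm and 8.59 degrees, less where a joint would pass 70% of its speed; a pose out of reach is approached as far as the arm can. A call is refused whole if a number of a shift passes 5 or a number of a turn 0.15, either way. A call with a gripper value outside its range is refused whole. The fingers move at their own pace and stop on an object; "newtons" is the grip in N (left out, the last holds). Time passes only in rows, so rows that do not move let the fingers close. It gives the time, the measured TCP pose, the force, the opening and the grip force at its end, in the units of the state.
- manip.observe(): the state, without advancing time (a new reading comes with each control period).
- manip.camera(name): name is "scene" or "top" or "wrist"; returns the picture (420x560x3 uint8, red, green, blue); there is no depth.
- manip.calibration(name): a dict with "camera_matrix" (3x3 intrinsics, pixels), "k1" (the pictures are not rectified: a ray, as slopes to the right and down, at radius r is drawn at 1 + k1 r^2 times it, then the intrinsics apply), "position" and "orientation" of the camera in the world; the wrist camera has in their place "hand_eye" (4x4, takes a point from camera to tool coordinates, whose origin is the TCP and whose axes are the flange's). Camera axes: x right, y up, looking along -z (the intrinsics and any distortion apply to the point x, -y, -z); pixel columns grow to the right and rows downward; lengths in m; the calibration is good to about 2 mm. A picture is of the moment at which its call begins: read the wrist's pose just before it. calibration takes no time and is no camera call.
- manip.hand_in(): hands the job in; it is judged then, once.
Trained networks look in the newest picture that a camera, given by its name, has taken for a name from the list of things; names that differ only in an ending like _2 or _b are one class to them, and where a whole thing is asked for, a point or a joint stands for the part that bears it (a point fixed in the world has none). Each returns a list of dicts, best first, with "p" (0 to 1); they miss things now and then, are a little off and sometimes report something else, mostly with a low value. They report only what shows in the picture. A call takes as long as a camera call.
- manip.find_in(camera, label): "extent" ([centre column, centre row, width, height] as shares, 0 to 1, of the picture: columns of its width, rows of its height, round what is visible of it).
- manip.landmark_of(camera, label): "centre" ([column, row] as shares, 0 to 1, of the picture: columns of its width, rows of its height: a listed point, or the origin of a listed thing).
The state is a dict: "time": time; "joint_pos": joint angles; "dq": joint speeds; "joint_torque": joint torques, N m; "ee_pos": TCP position; "eef_rot": TCP orientation; "wrist_force": force on the tool from outside, world axes, zero at the start; "wrist_torque": the same for the moment, N m; "gripper_width": finger opening in m; "finger_force": force on a finger pad.
Only numpy, scipy, OpenCV 4.12 (cv2) and the standard library are available. Lean on these libraries where they do the work, as an engineer would, in place of code of your own. Each camera call takes 0.05 s, during which the arm holds its last target. There are 200 camera calls.

### The job

Clear the conservator's bench: stand both amber solvent bottles in the yellow spill tray, stand the brass and the dark weight in the wooden box, one in each bay, and lay the loose paste brush flat in the steel tray, along its length. Set the bottles and weights down rather than dropping them. Leave the glass pot of brushes standing where it is.

Things in the scene. Friction and masses are not known exactly. Their poses are not given: they have to be found in the camera images.
- bottle_black_mid (a point): Small amber glass reagent bottle, black screw cap, white paper band; stands upright. Body 46 mm across, straight from the foot to 66 mm up, then a shoulder to a neck; cap 28 mm across from 80 to 98 mm up; 98 mm tall overall, about 130 g. This point: on its axis, half-way up (49 mm above the foot). z is up along the axis.
- bottle_white_mid (a point): Small amber glass reagent bottle, white screw cap, white paper band; stands upright. Body 46 mm across, straight from the foot to 66 mm up, then a shoulder to a neck; cap 28 mm across from 80 to 98 mm up; 98 mm tall overall, about 130 g. This point: on its axis, half-way up (49 mm above the foot). z is up along the axis.
- weight_brass_mid (a point): Turned bright yellow brass paper-weight; stands upright. Round body 50 mm across and 32 mm tall, a thin neck, then a lifting knob 28 mm across from 43 to 58 mm up; 60 mm tall overall, about 0.5 kg. This point: on its axis, half-way up (30 mm above the foot; the knob's middle is 20 mm above this point). z is up along the axis. Same shape as the other weight.
- weight_dark_mid (a point): Turned dark steel paper-weight; stands upright. Round body 50 mm across and 32 mm tall, a thin neck, then a lifting knob 28 mm across from 43 to 58 mm up; 60 mm tall overall, about 0.5 kg. This point: on its axis, half-way up (30 mm above the foot; the knob's middle is 20 mm above this point). z is up along the axis. Same shape as the other weight.
- brush_mid (a point): Flat paste brush lying on the bench, 150 mm long along its x axis (bristles towards +x); rigid. Wooden handle 18 to 20 mm wide and 16 mm thick from the butt at x = -75 to x = +16 mm, steel ferrule 32 mm wide and 18 mm thick to x = +40, pale bristles 30 mm wide to the end at x = +75. About 50 g. This point: the middle of its length, half-way up its thickness (9 mm above what it lies on), on the handle, where it can be picked up; z is up.
- spill_tray: Yellow plastic spill tray, the home of the solvent bottles: 120 mm (its x) by 190 mm (its y) outside, 35 mm tall, walls and floor 4 mm thick, one open space inside. Origin: centre of its underside (on the bench), z up. Fixed to the bench; it stands level and is turned at most 12 degrees from square to the bench.
- weight_box: Dark wooden box with green-lined floor, the home of the weights: 84 mm (its x) by 161 mm (its y) outside, 25 mm tall, walls and floor 7 mm thick. A 7 mm divider across the middle, as tall as the walls, makes two square bays, each 70 by 70 mm inside, centred at y = +38.5 and y = -38.5 mm. Origin: centre of its underside (on the bench), z up. Fixed to the bench; it stands level and is turned at most 12 degrees from square to the bench.
- brush_tray: Shallow bright steel instrument tray, the home of the brush: 100 mm (its x) by 220 mm (its y, the long way) outside, 18 mm tall, walls and floor 3 mm thick, one open space inside. Origin: centre of its underside (on the bench), z up. Fixed to the bench; it stands level and is turned at most 12 degrees from square to the bench.
- brush_pot_mid (a point): Bystander: glass pot, 58 mm across and 62 mm tall, loose, with three thin brushes standing in it, bristles up to 135 mm above the bench. It stays where it is. This point: on the pot's axis, half-way up the glass (31 mm above the bench).

How it is judged:
By the outcome, as a careful person would: the job done as asked, in the order asked, and still so for the second after the job is handed in, with the robot touching nothing.
It also fails if it takes over 128 s, if anything falls off the work surface, if the arm or the gripper's body presses on something with over 40 N, if the wrist force passes 120 N, or if a joint passes its speed limit or range.

## Working session

There is one attempt and no reset: what is moved stays moved. The work goes in short steps, Python scripts to look and compute and a tool call to move; the robot and the scene stay as the last step left them, time stands still between calls to the robot, and variables do not carry over. Pictures are saved under pics/ and viewed, at most 14 in all, crops included, and the job is handed in when it is done.

Besides the shell and the picture viewer there is one more tool, called after "Request:" in YAML: its name, and indented under it one key for each argument. move_arm: Moves the arm, as the interface text tells. Its arguments: {"type":"object","properties":{"steps":{"type":"string"},"newtons":{"type":"number"}},"required":["steps"]}

```bash
mkdir -p pics; cat > h.py <<'E'
import numpy as np, cv2
from scipy.spatial.transform import Rotation as R
from workcell import manip
W,H=560,420
def pose(c):
    k=manip.calibration(c)
    if 'hand_eye' in k:
        s=manip.observe(); T=np.eye(4); T[:3,:3]=R.from_rotvec(s['eef_rot']).as_matrix(); T[:3,3]=s['ee_pos']
        T=T@np.array(k['hand_eye']); return k,T[:3,:3],T[:3,3]
    o=np.array(k['orientation'],float)
    M=o if o.shape==(3,3) else R.from_rotvec(o).as_matrix()
    return k,M,np.array(k['position'],float)
def unproj(c,u,v,z,P=None):
    k,M,p=P or pose(c); K=np.array(k['camera_matrix']); 
    x=(u-K[0,2])/K[0,0]; y=(v-K[1,2])/K[1,1]; k1=k['k1']; a,b=x,y
    for _ in range(20):
        f=1+k1*(a*a+b*b); a,b=x/f,y/f
    d=M@np.array([a,-b,-1.]); return p+d*(z-p[2])/d[2]
def proj(c,X,P=None):
    k,M,p=P or pose(c); K=np.array(k['camera_matrix']); q=M.T@(np.array(X)-p)
    a,b=q[0]/-q[2],-q[1]/-q[2]; f=1+k['k1']*(a*a+b*b)
    return K[0,0]*a*f+K[0,2],K[1,1]*b*f+K[1,2]
def snap(c,name):
    P=pose(c); im=manip.camera(c); cv2.imwrite('pics/'+name+'.png',im[:,:,::-1]); return im,P
def lm(c,l): return [(round(d['p'],2),round(d['centre'][0]*W,1),round(d['centre'][1]*H,1)) for d in manip.landmark_of(c,l)]
Z=dict(bottle_black_mid=.049,bottle_white_mid=.049,weight_brass_mid=.03,weight_dark_mid=.03,brush_mid=.009,spill_tray=0,weight_box=0,brush_tray=0,brush_pot_mid=.031)
E
python3 - <<'E'
from h import *
print(manip.calibration('top')); print(manip.calibration('scene'))
for c in ('top','scene'):
    im,P=snap(c,c+'0')
    for l,z in Z.items():
        for d in lm(c,l)[:2]: print(c,l,d,unproj(c,d[1],d[2],z,P).round(4))
print(manip.observe())
E
```

```text
{'camera_matrix': array([[447.4571909 ,   0.        , 275.06207727],
       [  0.        , 447.4571909 , 209.850601  ],
       [  0.        ,   0.        ,   1.        ]]), 'k1': -0.14653106879837294, 'position': array([0.48041594, 0.00350876, 0.94002998]), 'orientation': array([ 0.01520594, -0.02762812, -1.5957914 ])}
{'camera_matrix': array([[532.6104994 ,   0.        , 267.28007724],
       [  0.        , 532.6104994 , 212.92824361],
       [  0.        ,   0.        ,   1.        ]]), 'k1': -0.09832071933816455, 'position': array([1.38512865, 0.74272187, 0.93808513]), 'orientation': array([0.46476083, 1.03723148, 2.08152143])}
top bottle_black_mid (0.81, 194.8, 247.4) [0.4336 0.1583 0.049 ]
top bottle_white_mid (0.95, 302.4, 238.9) [ 0.4453 -0.0568  0.049 ]
top bottle_white_mid (0.24, 273.7, 136.2) [ 0.6526 -0.0048  0.049 ]
top weight_brass_mid (0.89, 358.9, 247.8) [ 0.4231 -0.1735  0.03  ]
top weight_dark_mid (0.62, 242.0, 240.1) [0.4452 0.0648 0.03  ]
top weight_dark_mid (0.22, 356.7, 247.2) [ 0.4245 -0.1689  0.03  ]
top brush_mid (0.68, 410.6, 275.6) [ 0.3594 -0.2871  0.009 ]

[... 949 characters left out ...]
0.031 ]
{'time': 1.0, 'joint_pos': array([-1.46329657e+00,  3.80599156e-01,  1.29736851e+00,  1.08554394e-05,
        1.46362600e+00, -2.15339077e-01]), 'dq': array([-0.00106047,  0.00088096,  0.00096911, -0.00227032,  0.00043568,
       -0.00094308]), 'joint_torque': array([-5.29349381e-04, -4.48336923e+01, -2.31456703e+01, -3.65409724e-04,
        5.46332558e-04, -1.01560667e-05]), 'ee_pos': array([ 0.17446998, -0.52158139,  0.40473349]), 'eef_rot': array([-3.10075228e+00, -5.04912801e-01, -1.70154366e-05]), 'wrist_force': array([-0.72759482, -0.5981961 ,  0.70748227]), 'wrist_torque': array([ 0.033228  , -0.05572162, -0.0226093 ]), 'finger_force': 0.0, 'gripper_width': 0.0851566709361573}
```

View pics/top0.png

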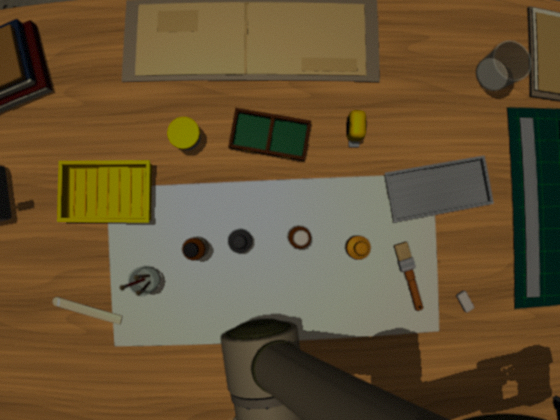

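View pics/scene0.png

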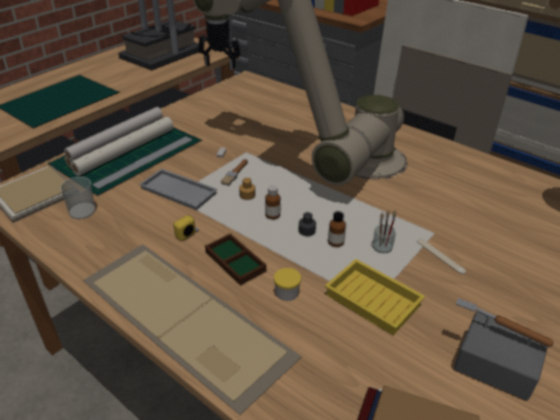

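```bash
cat > fit.py <<'E'
from h import *
from scipy.optimize import minimize
im=cv2.imread('pics/top0.png'); P=pose('top'); S=4
big=cv2.resize(im,None,fx=S,fy=S,interpolation=cv2.INTER_CUBIC)
def pts(x,y,a,w,l,h):
    c,s=np.cos(a),np.sin(a)
    return np.array([proj('top',[x+c*i*w/2-s*j*l/2,y+s*i*w/2+c*j*l/2,z],P) for z in (0,h) for i,j in((1,1),(1,-1),(-1,-1),(-1,1))])
def hull(p): return cv2.convexHull(((p+.5)*S-.5).astype(np.float32)).astype(np.int32)
def fit(n,x,y,w,l,h):
    m0=np.zeros(big.shape[:2],np.uint8); best=None
    p=((pts(x,y,0,w,l,h))*S); lo=p.min(0)-60; hi=p.max(0)+60
    g=np.zeros(big.shape[:2],np.uint8); cv2.rectangle(g,tuple(map(int,lo+10)),tuple(map(int,hi-10)),3,-1)
    cv2.fillPoly(g,[hull(pts(x,y,0,w*.7,l*.7,h))],1)
    x0,y0=np.maximum(lo.astype(int),0);x1,y1=hi.astype(int)
    sub=g[y0:y1,x0:x1].copy(); cv2.grabCut(big[y0:y1,x0:x1].copy(),sub,None,np.zeros((1,65)),np.zeros((1,65)),6,cv2.GC_INIT_WITH_MASK)
    m=np.zeros_like(m0,dtype=bool); m[y0:y1,x0:x1]=(sub&1)>0
    def cost(v):
        q=np.zeros_like(m0); cv2.fillPoly(q,[hull(pts(v[0]/100,v[1]/100,v[2]/10,w,l,h))],1); q=q>0
        return -(q&m).sum()/(q|m).sum()
    for a in(-.15,0,.15):
        r=minimize(cost,[x*100,y*100,a*10],method='Nelder-Mead',options=dict(initial_simplex=np.array([[x*100,y*100,a*10]]*4)+np.vstack([np.zeros(3),np.eye(3)])))
        if best is None or r.fun<best.fun: best=r
    v=best.x; print(n,v[:2]/100,v[2]/10,np.degrees(v[2]/10),-best.fun)
    q=pts(v[0]/100,v[1]/100,v[2]/10,w,l,h)
    for k in(0,4): cv2.polylines(big2,[((q[k:k+4]+.5)*S).astype(np.int32)],True,(255,0,255) if k else (255,255,0),1)
big2=big.copy()
fit('spill',.548,.355,.12,.19,.035)
fit('box',.662,.0,.084,.161,.025)
fit('btray',.542,-.36,.1,.22,.018)
def circ(X,r,col):
    t=np.linspace(0,2*np.pi,40); cv2.polylines(big2,[((np.array([proj('top',[X[0]+r*np.cos(a),X[1]+r*np.sin(a),X[2]],P) for a in t])+.5)*S).astype(np.int32)],True,col,1)
for x,y,r,h,R2,h2 in [(.430,.158,.014,.098,.023,.066),(.444,-.058,.014,.098,.023,.066),(.425,-.172,.014,.058,.025,.032),(.450,.067,.014,.058,.025,.032)]:
    circ((x,y,h),r,(255,0,255)); circ((x,y,h2),R2,(255,255,0)); circ((x,y,0),R2,(0,255,0))
c=[big2[560:960,200:700],big2[400:680,860:1300],big2[560:940,1500:2000]]
top=np.hstack([cv2.resize(a,(266,210)) for a in c])
bot=cv2.resize(cv2.convertScaleAbs(big2[860:1280,680:1740],alpha=1.8),(798,316))
cv2.imwrite('pics/ov.png',np.vstack([top,bot]))
E
python3 fit.py
```

```text
spill [0.55265144 0.35451346] -0.01000512666784154 -0.573251531561109 0.856941354100445
box [0.66250837 0.00308367] -0.19923222041920494 -11.415165373040583 0.9548491047667325
btray [ 0.54494054 -0.35443799] 0.14806283847022178 8.48337574707095 0.9046960192296418
```

View pics/ov.png

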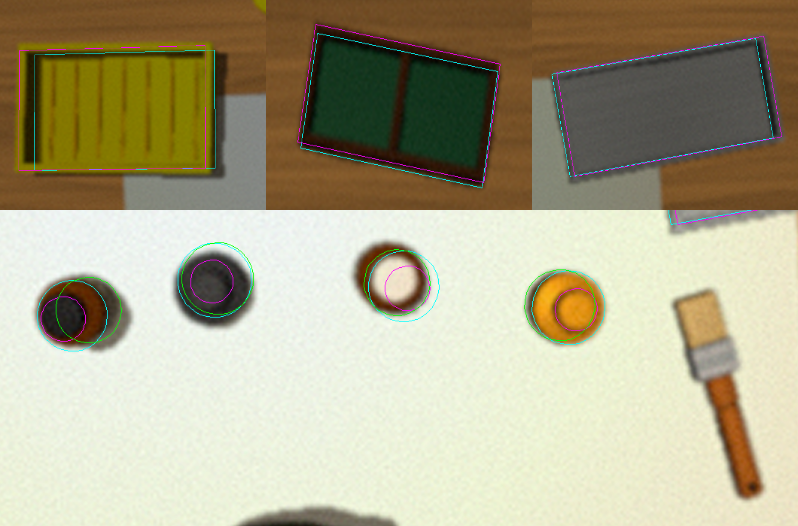

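Request:
move_arm:
  steps: "1 3.5 3.5 0 0 0 0.1;1 3.5 3.5 0 0 0 0.1;1 3.5 3.5 0 0 0 0.1;1 3.5 3.5 0 0 0 0.1;1 3.5 3.5 0 0 0 0.1;1 3.5 3.5 0 0 0 0.1;1 0.5 4.7 0 0 0 0.1;1 0.5 4.7 0 0 0 0.1;1 0.5 4.7 0 0 0 0.1;1 0.5 4.7 0 0 0 0.1;1 0.5 4.7 0 0 0 0.12;1 0.5 4.7 0 0 0 0.128"

```text
time: 2.2
ee_pos: [0.4142, -0.0277, 0.405]
eef_rot: [2.216, 2.226, 0.001]
wrist_force: [1.8, -0.1, 0.8]
gripper_width: 0.0852
finger_force: 0.0
```

Request:
move_arm:
  steps: "1 0.4 4.7 0 0 0 0;1 0.4 4.7 0 0 0 0;1 0.4 4.7 0 0 0 0;1 0.4 4.8 0 0 0 0;1 0 0 0 0 0 0;1 0 0 0 0 0 0"

```text
time: 2.8
ee_pos: [0.4303, 0.1602, 0.4046]
eef_rot: [2.219, 2.224, -0.001]
wrist_force: [0.1, -1.6, 0.1]
gripper_width: 0.0853
finger_force: 0.0
```

```bash
cat > wv.py <<'E'
import sys
from h import *
im,P=snap('wrist',sys.argv[1])
s=manip.observe(); print(s['ee_pos'].round(4), s['time'])
for l in sys.argv[2:]:
    for d in lm('wrist',l)[:2]: print(l,d,unproj('wrist',d[1],d[2],Z[l],P).round(4))
    for d in manip.find_in('wrist',l)[:1]: print('  ext',(np.array(d['extent'])*[W,H,W,H]).round(0))
print('tcp axis on table px',proj('wrist',[s['ee_pos'][0],s['ee_pos'][1],.0],P),proj('wrist',[s['ee_pos'][0],s['ee_pos'][1],.098],P))
E
python3 wv.py w1 bottle_black_mid weight_dark_mid bottle_white_mid brush_pot_mid
```

```text
[0.4304 0.1592 0.4047] 2.85
bottle_black_mid (0.58, 281.8, 186.2) [0.4335 0.1549 0.049 ]
  ext [282. 185.  44.  55.]
weight_dark_mid (0.79, 289.8, 247.9) [0.4441 0.0701 0.03  ]
  ext [289. 248.  39.  47.]
bottle_white_mid (0.95, 291.6, 335.6) [ 0.4476 -0.0507  0.049 ]
  ext [294. 333.  36.  66.]
brush_pot_mid (0.72, 221.3, 79.2) [0.3696 0.2665 0.031 ]
  ext [215.  77.  70.  67.]
tcp axis on table px (np.float64(278.9065249833839), np.float64(172.54176980600667)) (np.float64(279.0762435928379), np.float64(195.38008880936027))
```

View pics/w1.png

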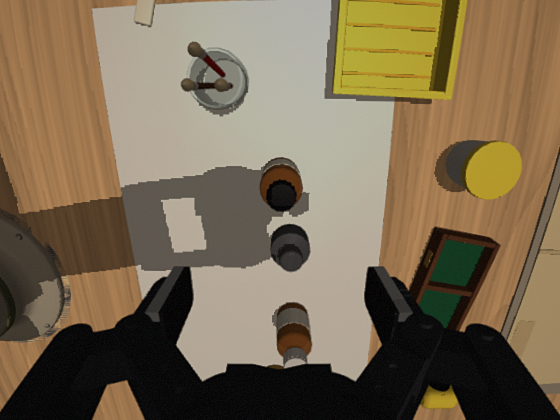

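Request:
move_arm:
  steps: "1 0.3 -0.1 -4.5 0 0 0;1 0 0 -4.5 0 0 0;1 0 0 -4.5 0 0 0;1 0 0 -3.5 0 0 0;1 0 0 -2 0 0 0;1 0 0 0 0 0 0;0.2 0 0 0 0 0 0;0.2 0 0 0 0 0 0;0.2 0 0 0 0 0 0;0.2 0 0 0 0 0 0;0.2 0 0 0 0 0 0;0.2 0 0 0 0 0 0"
  newtons: 40

```text
time: 4.45
ee_pos: [0.4335, 0.1585, 0.2161]
eef_rot: [2.22, 2.22, 0.003]
wrist_force: [-2.3, 0.5, 8.2]
gripper_width: 0.0448
finger_force: 39.7
```

Request:
move_arm:
  steps: "0.2 0 0 3 0 0 0;0.2 0 0 4 0 0 0;0.2 1 0 3 0 0 0;0.2 3 3 0 0 0 0;0.2 4 3 0 0 0 0;0.2 3 4 0 0 0 0;0.2 1.2 4.8 0 0 0 0;0.2 0 4.5 0 0 0 0;0.2 0 3 0 0 0 0;0.2 0 1.4 0 0 0 0;0.2 0 0 0 0 0 0;0.2 0 0 0 0 0 0"

```text
time: 5.65
ee_pos: [0.5555, 0.3944, 0.3149]
eef_rot: [2.222, 2.221, -0.001]
wrist_force: [0.5, -1.1, -1.2]
gripper_width: 0.0445
finger_force: 42.2
```

```bash
python3 - <<'E'
from h import *
print(manip.observe()['ee_pos'],manip.observe()['gripper_width'])
im,P=snap('top','t1'); snap('wrist','w2')
b=cv2.resize(im[120:300,30:250],None,fx=2.5,fy=2.5,interpolation=cv2.INTER_CUBIC)[:,:,::-1]
w=cv2.imread('pics/w2.png'); w=cv2.resize(w,(340,255))
c=np.zeros((450,550+340,3),np.uint8)[:, :]; c[:,:550]=b; c[:255,550:]=w
cv2.imwrite('pics/c1.png',cv2.resize(c,None,fx=.89,fy=.89))
E
```

```text
[0.55553808 0.39441907 0.31494192] 0.044473122080694004
```

View pics/c1.png

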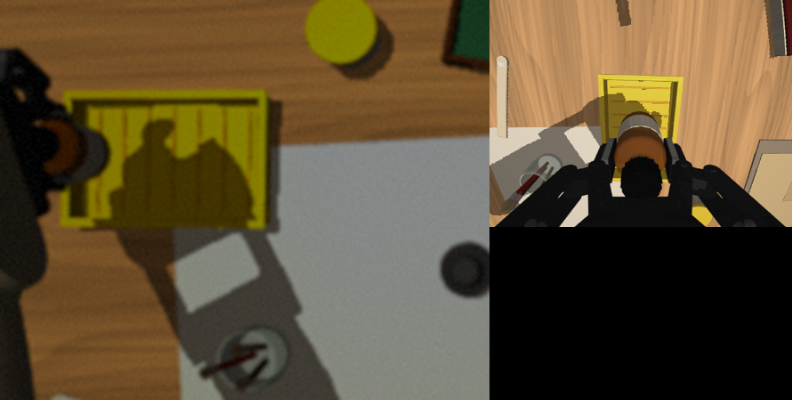

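```bash
python3 - <<'E'
from h import *
P=pose('wrist')
for u,v in((202.6,139),(360,142)): print('w',unproj('wrist',u,v,.035,P).round(4))
q=[unproj('top',u,v,.035) for u,v in((59.7,161.5),(150.4,161.3),(149.1,223.4),(58.8,222.5))]
print(np.round(q,4)); print(np.mean(q,0))
E
```

```text
w [0.4942 0.4489 0.035 ]
w [0.6218 0.4462 0.035 ]
[[0.6179 0.4463 0.035 ]
 [0.611  0.2494 0.035 ]
 [0.4837 0.2539 0.035 ]
 [0.4898 0.4489 0.035 ]]
[0.55060098 0.34963505 0.035     ]
```

Request:
move_arm:
  steps: "0.2 0 0 -3 0 0 0;0.2 0 0 -3 0 0 0;0.2 0 0 -2 0 0 0;0.2 0 0 -0.8 0 0 0;0.2 0 0 -0.3 0 0 0;0.2 0 0 -0.2 0 0 0;0.2 0 0 -0.1 0 0 0;0.2 0 0 0 0 0 0;0.2 0 0 0 0 0 0"

```text
time: 6.65
ee_pos: [0.5555, 0.3955, 0.2214]
eef_rot: [2.221, 2.221, 0.002]
wrist_force: [0.5, 0.0, -1.3]
gripper_width: 0.0447
finger_force: 42.2
```

Request:
move_arm:
  steps: "0.2 0 0 -0.1 0 0 0;0.2 0 0 -0.05 0 0 0;0.2 0 0 0 0 0 0;0.2 0 0 0 0 0 0"

```text
time: 7.05
ee_pos: [0.5555, 0.3956, 0.2203]
eef_rot: [2.221, 2.221, 0.002]
wrist_force: [-2.4, -0.4, 6.2]
gripper_width: 0.0447
finger_force: 42.8
```

Request:
move_arm:
  steps: "0.75 0 0 0 0 0 0;0.9 0 0 0 0 0 0;1 0 0 0 0 0 0;1 0 0 0 0 0 0;1 0 0 2 0 0 0;1 0 0 4.5 0 0 0;1 0 0 5 0 0 0;1 -1 -4.8 0 0 0 0;1 -1 -4.8 0 0 0 0;1 -1 -4.8 0 0 0 0;1 -1 -4.8 0 0 0 0;1 -1 -4.8 0 0 0 0"

```text
time: 8.25
ee_pos: [0.5046, 0.1538, 0.3344]
eef_rot: [2.221, 2.222, 0.0]
wrist_force: [0.5, -0.5, 0.2]
gripper_width: 0.0856
finger_force: 0.0
```

Request:
move_arm:
  steps: "1 -1.2 -4.8 0 0 0 0;1 -1.2 -4.8 0 0 0 0;1 -1.2 -4.8 0 0 0 0;1 -1.1 -4.3 0 0 0 0;1 -1.1 -2.1 0 0 0 0;1 0 0 0 0 0 0;1 0 0 0 0 0 0"

```text
time: 8.95
ee_pos: [0.4474, -0.0527, 0.3344]
eef_rot: [2.223, 2.22, 0.001]
wrist_force: [-0.2, -0.1, -1.4]
gripper_width: 0.0856
finger_force: 0.0
```

```bash
python3 - <<'E'
from h import *
im,P=snap('wrist','w3')
s=manip.observe(); print(s['ee_pos'],s['wrist_force'])
for l in('bottle_white_mid','weight_brass_mid'):
    for d in lm('wrist',l)[:1]: print(l,d,unproj('wrist',d[1],d[2],Z[l],P).round(4))
    for d in manip.find_in('wrist',l)[:1]: print((np.array(d['extent'])*[W,H,W,H]).round())
for y in(-.052,-.047,-.057): print(proj('wrist',[.448,y,.098],P))
for d in lm('top','x') if 0 else []: pass
manip.camera('top')
for l in('bottle_black_mid','bottle_white_mid','weight_brass_mid','weight_dark_mid'):
    for d in lm('top',l)[:2]: print(l,d,unproj('top',d[1],d[2],Z[l]).round(4))
E
```

```text
[ 0.44761196 -0.05222803  0.33431988] [0.03374284 0.14662785 0.8686891 ]
bottle_white_mid (0.96, 280.7, 201.3) [ 0.4491 -0.0525  0.049 ]
[283. 202.  54.  77.]
weight_brass_mid (0.84, 262.1, 304.7) [ 0.4293 -0.1753  0.03  ]
[260. 303.  45.  65.]
(np.float64(279.71775136326784), np.float64(221.44300136216927))
(np.float64(279.70954924581093), np.float64(214.98854861709492))
(np.float64(279.7257600685697), np.float64(227.80150918140023))
bottle_black_mid (0.89, 77.1, 190.6) [0.5542 0.4011 0.049 ]
weight_dark_mid (0.65, 240.1, 239.4) [0.4468 0.0686 0.03  ]
weight_dark_mid (0.24, 143.0, 281.1) [0.3653 0.2712 0.03  ]
```

View pics/w3.png

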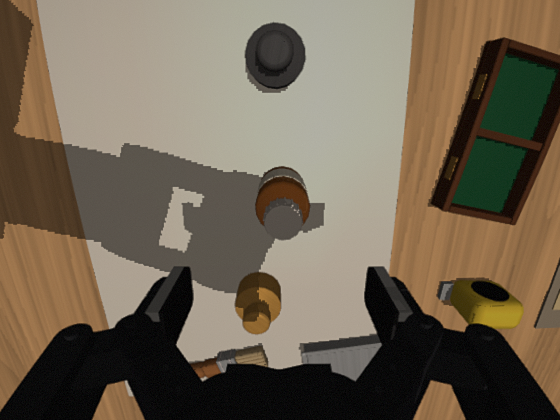

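Request:
move_arm:
  steps: "1 0.2 0.1 -4 0 0 0;1 0 0 -4 0 0 0;1 0 0 -2.7 0 0 0;1 0 0 -1.1 0 0 0;1 0 0 0 0 0 0;0.2 0 0 0 0 0 0;0.2 0 0 0 0 0 0;0.2 0 0 0 0 0 0;0.2 0 0 0 0 0 0;0.2 0 0 0 0 0 0;0.2 0 0 0 0 0 0"
  newtons: 40

```text
time: 10.55
ee_pos: [0.4497, -0.0516, 0.2173]
eef_rot: [2.22, 2.22, 0.001]
wrist_force: [-0.5, 0.2, 6.3]
gripper_width: 0.0442
finger_force: 39.8
```

Request:
move_arm:
  steps: "0.2 0 0 3 0 0 0;0.2 0 0 4 0 0 0;0.2 0 0 3 0 0 0;0.2 1.3 4.5 0 0 0 0;0.2 1.3 4.5 0 0 0 0;0.2 1.3 4.5 0 0 0 0;0.2 1.3 4.5 0 0 0 0;0.2 1.3 4.5 0 0 0 0;0.2 1.3 4.5 0 0 0 0;0.2 1.3 4.5 0 0 0 0;0.2 1 3 0 0 0 0;0.2 0.4 1.2 0 0 0 0"

```text
time: 11.75
ee_pos: [0.5544, 0.308, 0.3162]
eef_rot: [-2.219, -2.224, -0.001]
wrist_force: [0.3, -0.8, -0.8]
gripper_width: 0.0444
finger_force: 41.9
```

Request:
move_arm:
  steps: "0.2 0 0 0 0 0 0;0.2 0 0 -2 0 0 0;0.2 0 0 -3 0 0 0;0.2 0 0 -3 0 0 0;0.2 0 0 -1 0 0 0;0.2 0 0 -0.3 0 0 0;0.2 0 0 -0.2 0 0 0;0.2 0 0 0 0 0 0;0.2 0 0 0 0 0 0"

```text
time: 12.65
ee_pos: [0.5546, 0.3054, 0.2224]
eef_rot: [2.221, 2.221, 0.003]
wrist_force: [0.4, 0.3, -1.1]
gripper_width: 0.0443
finger_force: 41.9
```

Request:
move_arm:
  steps: "0.2 0 0 -0.1 0 0 0;0.2 0 0 -0.05 0 0 0;0.2 0 0 0 0 0 0;0.2 0 0 0 0 0 0"

```text
time: 13.05
ee_pos: [0.5546, 0.3056, 0.2213]
eef_rot: [2.22, 2.221, 0.003]
wrist_force: [-1.9, -0.7, 6.5]
gripper_width: 0.0446
finger_force: 42.6
```

Request:
move_arm:
  steps: "0.75 0 0 0 0 0 0;0.9 0 0 0 0 0 0;1 0 0 0 0 0 0;1 0 0 0 0 0 0;1 0 0 2 0 0 0;1 0 0 4.5 0 0 0;1 0 0 4.5 0 0 0;1 -1.2 -4.8 0 0 0 0;1 -1.2 -4.8 0 0 0 0;1 -1.2 -4.8 0 0 0 0;1 -1.2 -4.8 0 0 0 0;1 -1.2 -4.8 0 0 0 0"

```text
time: 14.25
ee_pos: [0.4936, 0.0638, 0.3298]
eef_rot: [2.221, 2.222, 0.0]
wrist_force: [0.7, -0.7, 0.2]
gripper_width: 0.0853
finger_force: 0.0
```

Request:
move_arm:
  steps: "1 -1.3 -4.8 0 0 0 0;1 -1.3 -4.8 0 0 0 0;1 -1.3 -4.8 0 0 0 0;1 -1.3 -4.8 0 0 0 0;1 -1 -4 0 0 0 0;1 -0.4 -0.7 0 0 0 0;1 0 0 0 0 0 0;1 0 0 0 0 0 0"

```text
time: 15.05
ee_pos: [0.4286, -0.1728, 0.3297]
eef_rot: [-2.221, -2.222, -0.0]
wrist_force: [-0.1, 0.3, 0.1]
gripper_width: 0.0852
finger_force: 0.0
```

```bash
python3 - <<'E'
from h import *
im,P=snap('wrist','w4')
s=manip.observe(); print(s['ee_pos'],s['wrist_force'])
for l in('weight_brass_mid','brush_mid'):
    for d in lm('wrist',l)[:1]: print(l,d,unproj('wrist',d[1],d[2],Z[l],P).round(4))
print('knob top expected px',[proj('wrist',[.428,y,.058],P) for y in (-.173,-.168)])
snap('top','t2')
for l in('bottle_black_mid','bottle_white_mid'):
    for d in lm('top',l)[:2]: print(l,d,unproj('top',d[1],d[2],Z[l]).round(4))
a=cv2.imread('pics/w4.png'); b=cv2.imread('pics/t2.png')[130:340,20:300]
cv2.imwrite('pics/c2.png',np.hstack([a[:, :500],cv2.resize(b,(300,225)) if 0 else cv2.copyMakeBorder(cv2.resize(b,(300,225)),0,195,0,0,0)]))
E
```

```text
[ 0.42870483 -0.17248509  0.32972009] [-0.55291181  0.78903432  0.20037261]
weight_brass_mid (0.81, 278.5, 197.0) [ 0.4281 -0.173   0.03  ]
brush_mid (0.81, 219.0, 293.0) [ 0.3613 -0.2919  0.009 ]
knob top expected px [(np.float64(278.34159210261777), np.float64(206.92247905260848)), (np.float64(278.33563972910304), np.float64(201.2296672878728))]
bottle_black_mid (0.58, 74.7, 192.5) [0.5504 0.4063 0.049 ]
bottle_white_mid (0.97, 121.6, 189.8) [0.553 0.306 0.049]
bottle_white_mid (0.2, 80.6, 190.3) [0.5546 0.3934 0.049 ]
```

View pics/c2.png

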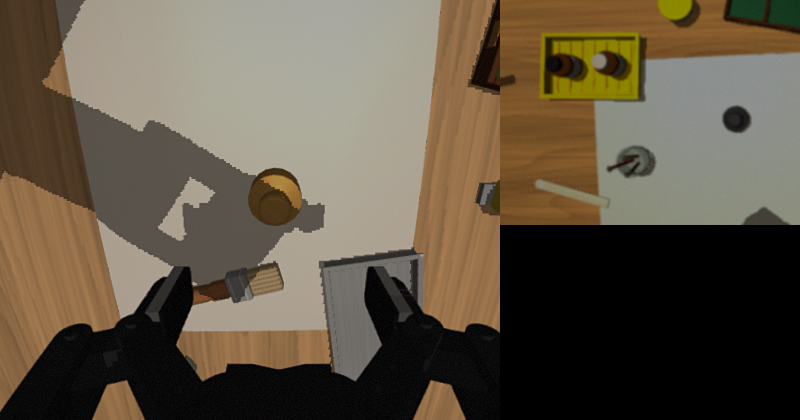

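Request:
move_arm:
  steps: "1 -0.3 0 -4.5 0 0 0;1 0 0 -4 0 0 0;1 0 0 -2.5 0 0 0;1 0 0 -1.2 0 0 0;1 0 0 0 0 0 0;0.05 0 0 0 0 0 0;0.05 0 0 0 0 0 0;0.05 0 0 0 0 0 0;0.05 0 0 0 0 0 0;0.05 0 0 0 0 0 0;0.05 0 0 0 0 0 0;0.05 0 0 0 0 0 0"
  newtons: 60

```text
time: 16.55
ee_pos: [0.4254, -0.1736, 0.2084]
eef_rot: [2.221, 2.221, -0.0]
wrist_force: [-2.2, 1.0, 7.0]
gripper_width: 0.0258
finger_force: 58.5
```

Request:
move_arm:
  steps: "0.05 0 0 2 0 0 0;0.05 0 0 4 0 0 0;0.05 0 0 2 0 0 0;0.05 3.8 2.3 0 0 0 0;0.05 3.8 2.3 0 0 0 0;0.05 3.8 2.3 0 0 0 0;0.05 3.8 2.3 0 0 0 0;0.05 3.8 2.3 0 0 0 0;0.05 2.6 1.6 0 0 0 0;0.05 1.3 0.8 0 0 0 0;0.05 0 0 0 0 0 0;0.05 0 0 0 0 0 0"

```text
time: 17.75
ee_pos: [0.654, -0.0346, 0.2868]
eef_rot: [-2.22, -2.22, 0.002]
wrist_force: [0.6, -0.1, -5.3]
gripper_width: 0.0257
finger_force: 60.9
```

```bash
python3 - <<'E'
from h import *
im,P=snap('wrist','w5')
s=manip.observe(); print(s['ee_pos'],s['wrist_force'],s['gripper_width'])
for l in('weight_box',):
    for d in lm('wrist',l)[:2]: print(l,d,unproj('wrist',d[1],d[2],Z[l],P).round(4))
# overlay box model
a=-.199; c,sn=np.cos(a),np.sin(a); im=im[:,:,::-1].copy()
def poly(pp,z,col):
    q=[proj('wrist',[.6625+c*x-sn*y,.003+sn*x+c*y,z],P) for x,y in pp]; cv2.polylines(im,[np.int32(q)],True,col,1)
poly([(.042,.0805),(.042,-.0805),(-.042,-.0805),(-.042,.0805)],.025,(255,0,255))
for o in(.0385,-.0385): poly([(.035,o+.035),(.035,o-.035),(-.035,o-.035),(-.035,o+.035)],.007,(255,255,0))
X=s['ee_pos']; t=np.linspace(0,6.283,40)
cv2.polylines(im,[np.int32([proj('wrist',[X[0]+.025*np.cos(k),X[1]+.025*np.sin(k),.007],P) for k in t])],True,(0,0,255),1)
cv2.imwrite('pics/w5o.png',im)
E
```

```text
[ 0.65381071 -0.03496127  0.28715515] [-0.36095851 -0.88062498 -5.27584888] 0.025735448909537263
weight_box (0.8, 290.1, 165.3) [ 0.6628 -0.0027  0.    ]
```

View pics/w5o.png

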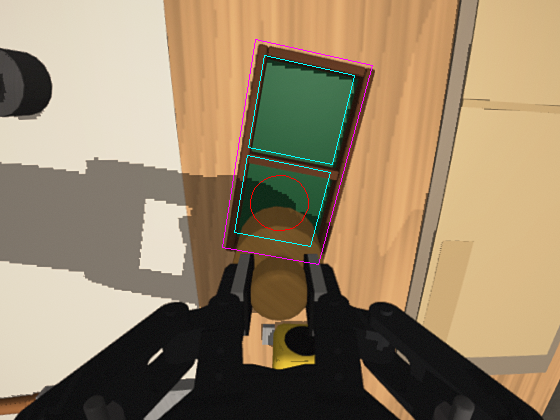

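Request:
move_arm:
  steps: "0.05 0.1 0 -2 0 0 0;0.05 0 0 -2.5 0 0 0;0.05 0 0 -1.5 0 0 0;0.05 0 0 -0.6 0 0 0;0.05 0 0 -0.3 0 0 0;0.05 0 0 -0.2 0 0 0;0.05 0 0 0 0 0 0;0.05 0 0 0 0 0 0"

```text
time: 18.65
ee_pos: [0.6556, -0.0346, 0.2175]
eef_rot: [2.221, 2.221, 0.001]
wrist_force: [0.3, 0.5, -5.3]
gripper_width: 0.0259
finger_force: 60.9
```

Request:
move_arm:
  steps: "0.05 0 0 -0.1 0 0 0;0.05 0 0 -0.1 0 0 0;0.05 0 0 0 0 0 0;0.05 0 0 0 0 0 0"

```text
time: 19.05
ee_pos: [0.6555, -0.0346, 0.2156]
eef_rot: [2.221, 2.221, 0.001]
wrist_force: [-3.0, 0.3, 3.4]
gripper_width: 0.0258
finger_force: 61.8
```

Request:
move_arm:
  steps: "0.6 0 0 0 0 0 0;0.9 0 0 0 0 0 0;1 0 0 0 0 0 0;1 0 0 0 0 0 0;1 0 0 2 0 0 0;1 0 0 4 0 0 0;1 0 0 2.5 0 0 0;1 -4 2 0 0 0 0;1 -4.3 2.1 0 0 0 0;1 -4.3 2.1 0 0 0 0;1 -4.3 2.1 0 0 0 0;1 -4.2 2.1 0 0 0 0"

```text
time: 20.25
ee_pos: [0.4425, 0.0701, 0.2998]
eef_rot: [2.222, 2.221, 0.001]
wrist_force: [0.2, 0.2, 0.4]
gripper_width: 0.0853
finger_force: 0.0
```

Request:
move_arm:
  steps: "1 0 0 0 0 0 0;1 0 0 0 0 0 0"

```text
time: 20.45
ee_pos: [0.4443, 0.0697, 0.3003]
eef_rot: [2.22, 2.222, 0.001]
wrist_force: [0.1, -0.5, 0.1]
gripper_width: 0.0853
finger_force: 0.0
```

```bash
python3 - <<'E'
from h import *
im,P=snap('wrist','w6')
s=manip.observe(); print(s['ee_pos'],s['wrist_force'],s['gripper_width'])
for l in('weight_dark_mid',):
    for d in lm('wrist',l)[:2]: print(l,d,unproj('wrist',d[1],d[2],Z[l],P).round(4))
im=im[:,:,::-1].copy(); X=s['ee_pos']; t=np.linspace(0,6.283,40)
for r,z in((.025,0),(.025,.032),(.014,.058)): cv2.polylines(im,[np.int32([proj('wrist',[X[0]+r*np.cos(k),X[1]+r*np.sin(k),z],P) for k in t])],True,(0,0,255),1)
snap('top','t3'); b=cv2.imread('pics/t3.png')[95:175,215:325]
c=cv2.resize(im[80:290,180:380],None,fx=2,fy=2)
cv2.imwrite('pics/c3.png',np.hstack([c,cv2.copyMakeBorder(cv2.resize(b,(385,280)),0,140,0,0,0)]))
E
```

```text
[0.44516253 0.0692753  0.30017708] [-0.4420864  -0.32264664  0.8769854 ] 0.08514855536673567
weight_dark_mid (0.66, 274.2, 212.0) [0.4408 0.0653 0.03  ]
```

View pics/c3.png

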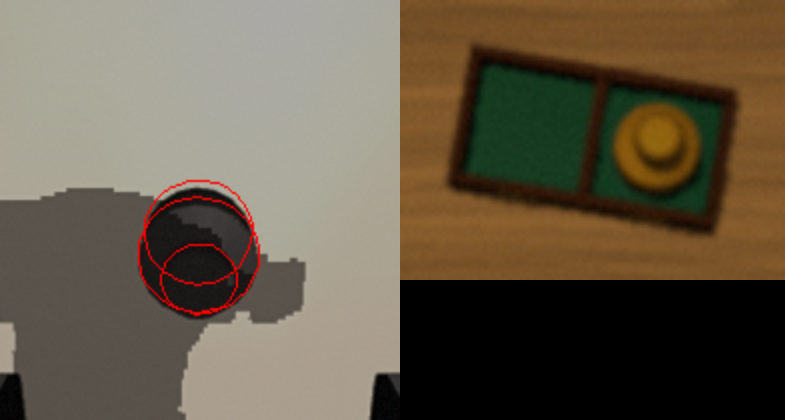

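Request:
move_arm:
  steps: "1 0 -0.15 -4 0 0 0;1 0 0 -3.5 0 0 0;1 0 0 -1.3 0 0 0;1 0 0 -0.4 0 0 0;1 0 0 0 0 0 0;0.05 0 0 0 0 0 0;0.05 0 0 0 0 0 0;0.05 0 0 0 0 0 0;0.05 0 0 0 0 0 0;0.05 0 0 0 0 0 0;0.05 0 0 0 0 0 0;0.05 0 0 0 0 0 0"
  newtons: 60

```text
time: 21.8
ee_pos: [0.4446, 0.068, 0.2084]
eef_rot: [2.22, 2.221, 0.001]
wrist_force: [-1.0, 0.5, 7.1]
gripper_width: 0.0258
finger_force: 58.5
```

Request:
move_arm:
  steps: "0.05 0 0 2 0 0 0;0.05 0 0 4 0 0 0;0.05 0 0 2 0 0 0;0.05 4.5 -0.5 0 0 0 0;0.05 4.5 -0.5 0 0 0 0;0.05 4.5 -0.5 0 0 0 0;0.05 4.5 -0.5 0 0 0 0;0.05 3 -0.4 0 0 0 0;0.05 1.6 -0.3 0 0 0 0;0.05 0 0 0 0 0 0;0.05 0 0 0 0 0 0;0.05 0 0 0 0 0 0"

```text
time: 23.0
ee_pos: [0.6697, 0.0412, 0.2875]
eef_rot: [-2.22, -2.221, 0.001]
wrist_force: [0.3, 0.4, -4.1]
gripper_width: 0.0258
finger_force: 60.7
```

Request:
move_arm:
  steps: "0.05 0 0 -2 0 0 0;0.05 0 0 -2.5 0 0 0;0.05 0 0 -1.5 0 0 0;0.05 0 0 -0.6 0 0 0;0.05 0 0 -0.3 0 0 0;0.05 0 0 -0.2 0 0 0;0.05 0 0 0 0 0 0;0.05 0 0 0 0 0 0"

```text
time: 23.8
ee_pos: [0.6705, 0.0409, 0.2175]
eef_rot: [2.221, 2.221, 0.001]
wrist_force: [0.0, 0.6, -3.7]
gripper_width: 0.0257
finger_force: 60.6
```

Request:
move_arm:
  steps: "0.05 0 0 -0.1 0 0 0;0.05 0 0 -0.1 0 0 0;0.05 0 0 0 0 0 0;0.05 0 0 0 0 0 0"

```text
time: 24.2
ee_pos: [0.6705, 0.0409, 0.2155]
eef_rot: [2.221, 2.221, 0.001]
wrist_force: [-3.0, 0.3, 4.5]
gripper_width: 0.0258
finger_force: 61.4
```

Request:
move_arm:
  steps: "0.6 0 0 0 0 0 0;0.9 0 0 0 0 0 0;1 0 0 0 0 0 0;1 0 0 0 0 0 0;1 0 0 2 0 0 0;1 0 0 4 0 0 0;1 0 0 3.5 0 0 0;1 -3.1 -3.3 0 0 0 -0.13;1 -3.1 -3.3 0 0 0 -0.13;1 -3.1 -3.3 0 0 0 -0.13;1 -3.1 -3.3 0 0 0 -0.13;1 -3.1 -3.3 0 0 0 -0.13"

```text
time: 25.4
ee_pos: [0.5141, -0.125, 0.3099]
eef_rot: [2.818, 1.388, 0.0]
wrist_force: [0.8, -0.5, -0.7]
gripper_width: 0.0856
finger_force: 0.0
```

Request:
move_arm:
  steps: "1 -3.1 -3.3 0 0 0 -0.13;1 -3.1 -3.3 0 0 0 -0.13;1 -3.1 -3.3 0 0 0 -0.13;1 -3.1 -3.3 0 0 0 -0.13;1 -3.1 -3.3 0 0 0 -0.13;1 0 0 0 0 0 0;1 0 0 0 0 0 0"

```text
time: 26.1
ee_pos: [0.36, -0.2897, 0.3098]
eef_rot: [3.113, 0.422, 0.0]
wrist_force: [0.0, 0.4, 0.2]
gripper_width: 0.0855
finger_force: 0.0
```

```bash
python3 - <<'E'
from h import *
im,P=snap('wrist','w7')
s=manip.observe(); print(s['ee_pos'],s['eef_rot'],s['wrist_force'],s['gripper_width'])
for d in lm('wrist','brush_mid')[:2]: print(d,unproj('wrist',d[1],d[2],.009,P).round(4))
im=im[:,:,::-1].copy()
a=unproj('top',418.3,310,.009); b=unproj('top',401,243.2,.009); print(a,b,(a+b)/2,np.arctan2(*(b-a)[1::-1]))
for p in (a,b,(a+b)/2): cv2.circle(im,tuple(int(round(k)) for k in proj('wrist',p,P)),3,(255,0,255),1)
snap('top','t4'); t=cv2.imread('pics/t4.png')[95:175,215:325]
cv2.imwrite('pics/c4.png',np.hstack([im,cv2.copyMakeBorder(cv2.resize(t,(240,175)),0,245,0,0,0)]))
E
```

```text
[ 0.3605705  -0.28892738  0.30978842] [-3.11269162e+00 -4.24746409e-01 -4.46916651e-04] [ 0.32471314 -0.20383269 -0.54887356] 0.08513821815601026
(0.97, 276.3, 198.4) [ 0.3577 -0.2886  0.009 ]
[ 0.28534573 -0.30286144  0.009     ] [ 0.42866406 -0.2678523   0.009     ] [ 0.35700489 -0.28535687  0.009     ] 0.23958356027921413
```

View pics/c4.png

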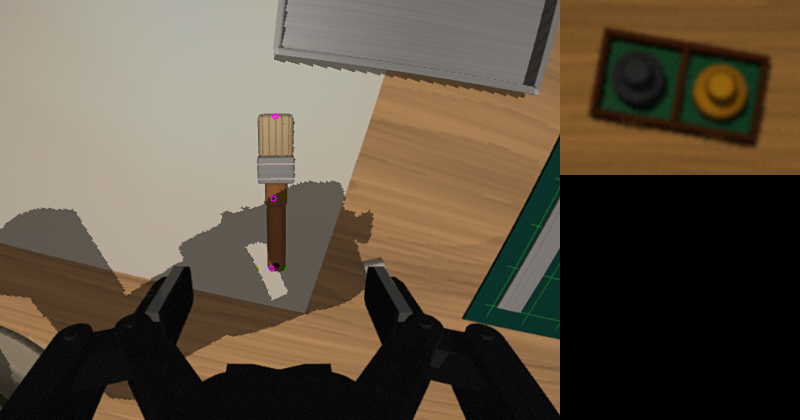

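Request:
move_arm:
  steps: "1 -0.2 0 -4.5 0 0 0;0.8 0 0 -4 0 0 0;0.6 0 0 -3 0 0 0;0.5 0 0 -1.4 0 0 0;0.5 0 0 -0.4 0 0 0;0.5 0 0 0 0 0 0;0.05 0 0 0 0 0 0;0.05 0 0 0 0 0 0;0.05 0 0 0 0 0 0;0.05 0 0 0 0 0 0;0.05 0 0 0 0 0 0;0.05 0 0 0 0 0 0"
  newtons: 30

```text
time: 27.45
ee_pos: [0.3587, -0.2891, 0.1777]
eef_rot: [3.111, 0.424, 0.002]
wrist_force: [1.3, 2.0, 6.8]
gripper_width: 0.0192
finger_force: 32.7
```

Request:
move_arm:
  steps: "0.05 0 0 2 0 0 0;0.05 0 0 4 0 0 0;0.05 1.8 -0.6 2 0 0 0.146;0.05 1.8 -0.6 0 0 0 0.146;0.05 1.8 -0.6 0 0 0 0.146;0.05 1.8 -0.6 0 0 0 0.146;0.05 1.9 -0.7 0 0 0 0.146;0.05 1.9 -0.7 0 0 0 0.146;0.05 1.9 -0.7 0 0 0 0.146;0.05 1.9 -0.7 0 0 0 0.146;0.05 1.9 -0.7 0 0 0 0.146;0.05 1.9 -0.6 0 0 0 0.146"

```text
time: 28.65
ee_pos: [0.5451, -0.3543, 0.2571]
eef_rot: [2.03, 2.398, -0.0]
wrist_force: [-0.6, -0.0, 0.9]
gripper_width: 0.0191
finger_force: 31.8
```

Request:
move_arm:
  steps: "0.05 0 0 0 0 0 0;0.05 0 0 0 0 0 0"

```text
time: 28.85
ee_pos: [0.5442, -0.3539, 0.2566]
eef_rot: [-2.039, -2.389, 0.0]
wrist_force: [0.5, -1.1, -0.7]
gripper_width: 0.0191
finger_force: 31.8
```

```bash
python3 - <<'E'
from h import *
im,P=snap('wrist','w8')
s=manip.observe(); print(s['ee_pos'],s['eef_rot'],s['wrist_force'],s['gripper_width'])
im=im[:,:,::-1].copy(); a=.148; c,sn=np.cos(a),np.sin(a)
for w,l,z,col in((.05,.11,.018,(255,0,255)),(.047,.107,.003,(255,255,0))):
    cv2.polylines(im,[np.int32([proj('wrist',[.545+c*x-sn*y,-.354+sn*x+c*y,z],P) for x,y in((w,l),(w,-l),(-w,-l),(-w,l))])],True,col,1)
t,_=snap('top','t5'); t=t[130:240,370:520,::-1]
cv2.imwrite('pics/c5.png',np.hstack([im,cv2.copyMakeBorder(cv2.resize(t,(240,176)),0,244,0,0,0)]))
E
```

```text
[ 0.54391804 -0.35382104  0.25671273] [-2.03920846e+00 -2.38879485e+00  1.61148668e-04] [ 0.15602044  0.45977825 -1.20924699] 0.01911495119047543
```

View pics/c5.png

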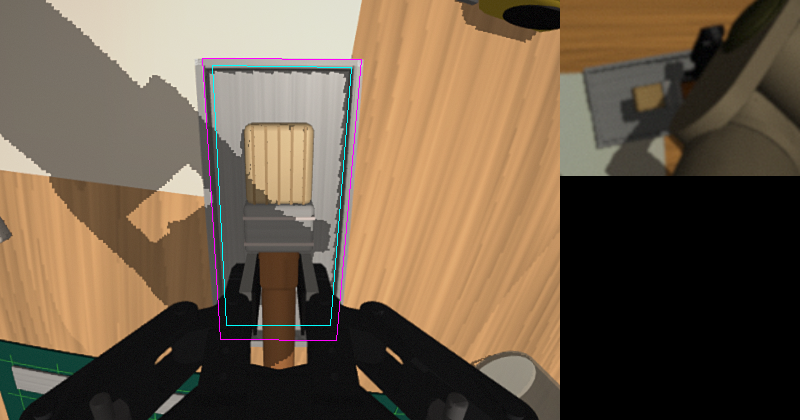

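Request:
move_arm:
  steps: "0.05 -0.2 0 -2.5 0 0 0;0.05 0 0 -2.5 0 0 0;0.05 0 0 -1.5 0 0 0;0.05 0 0 -0.6 0 0 0;0.05 0 0 -0.3 0 0 0;0.05 0 0 0 0 0 0;0.05 0 0 -0.1 0 0 0;0.05 0 0 -0.05 0 0 0;0.05 0 0 0 0 0 0;0.05 0 0 0 0 0 0"

```text
time: 29.95
ee_pos: [0.5425, -0.3541, 0.1815]
eef_rot: [2.037, 2.392, -0.0]
wrist_force: [-0.1, -0.0, -1.0]
gripper_width: 0.0191
finger_force: 31.8
```

Request:
move_arm:
  steps: "0.05 0 0 -0.1 0 0 0;0.05 0 0 0 0 0 0;0.25 0 0 0 0 0 0;0.35 0 0 0 0 0 0;0.45 0 0 0 0 0 0;0.45 0 0 0 0 0 0;0.45 0 0 1 0 0 0;0.45 0 0 3 0 0 0;0.45 0 0 4 0 0 0;0.45 0 0 4 0 0 0;0.45 0 0 4 0 0 0;0.45 0 0 0 0 0 0"

```text
time: 31.15
ee_pos: [0.5426, -0.354, 0.3473]
eef_rot: [2.029, 2.383, -0.001]
wrist_force: [0.2, 0.1, 0.5]
gripper_width: 0.0383
finger_force: 0.0
```

Request:
move_arm:
  steps: "0.45 -4 2 0 0 0 0;0.45 -4 2 0 0 0 0;0.45 -4 2 0 0 0 0;0.45 -4 2 0 0 0 0;0.45 0 0 0 0 0 0;0.45 0 0 0 0 0 0"

```text
time: 31.75
ee_pos: [0.382, -0.2739, 0.3409]
eef_rot: [2.037, 2.39, -0.0]
wrist_force: [0.3, -0.6, -0.3]
gripper_width: 0.0385
finger_force: 0.0
```

```bash
python3 - <<'E'
from h import *
t,_=snap('top','t6'); s,_=snap('scene','s6'); print(manip.observe()['time'],manip.observe()['ee_pos'])
a=cv2.resize(t[90:320,40:520,::-1],(800,383)); b=cv2.resize(s[140:330,130:450,::-1],(360,214))
cv2.imwrite('pics/c6.png',np.vstack([a,cv2.copyMakeBorder(b,0,0,0,440,0)]))
E
```

```text
31.85 [ 0.3830255  -0.27457547  0.34055162]
```

View pics/c6.png

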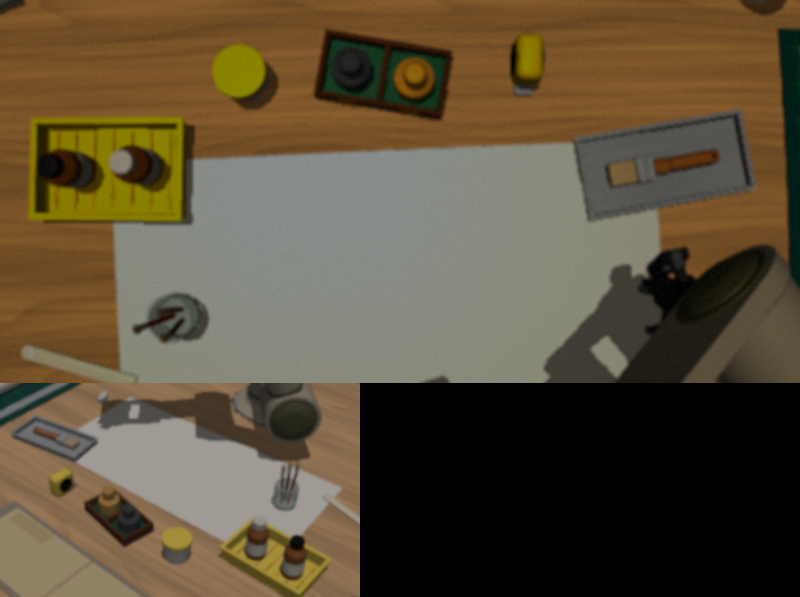

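Everything is in place: both bottles stand in the yellow tray, there is one weight in each bay, the brush lies along the steel tray, and the pot hasn't moved.

```bash
python3 -c "
from workcell import manip
print(manip.hand_in())"
```

```text
the job is handed in; nothing more can be done
None
```

The bench is cleared and the job was handed in at about 32 s: both bottles stand in the spill tray, one weight stands in each bay of the box, the brush lies along its tray, and the pot was not touched.

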